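# Close the earth link and run its nut on

### The job

On the perforated board, swing the copper link fully home round the brass post. Then turn the winged green nut sitting loose on top of the post backward (anticlockwise from above) until you feel it drop into the start of its thread, and turn it forward (clockwise) to run it down until its rim clamps the link flat and fingertip-tight, about 0.3 newton-metre. Be gentle: never press or twist the nut hard against the post or the link, and leave the loose things lying around alone.

Things in the scene. Friction and masses are not known exactly. Their poses are not given: they have to be found in the camera images.
- board: Fixed aluminium plate, top face 15 mm above the bench. Origin on the bench exactly under the vertical axis of the brass post; z up. The plate spans x = -85 to +85 mm and y = -75 to +195 mm in this frame.
- post_top (a point): Centre of the top of the fixed brass post (inside the nut), 49.5 mm above the plate, axes as the board's. Coarse right-hand thread of radius 18 mm, 3 starts, 24 mm descent per turn; where the starts lie round it is told by no pose: feel for it. The thread has play: after the rim lies on the link the nut turns freely 20 to 50 degrees more, then stiffens 0.1 to 0.2 N m per 0.04 rad and holds.
- link_pivot (a point): Top of the link's vertical pivot, at x = 0, y = +150 mm of the board's frame, level with the link's top face, 12 mm above the plate. Axes as the board's.
- link (a joint): Angle (rad) of the copper link: 0 = fully home at its stop, hooked round the post, pointing from the pivot along the board's -y; grows as it swings open toward the board's -x (clockwise from above). Range 0 to 1.2. Light friction (about 2 N at its knob), stays where left. 4 mm thick.
- link_knob (a point): Middle of the upright red round knob on the link: 16 mm diameter, 24 mm tall (12 mm above and below this point), 60 mm from the pivot axis and, when home, 90 mm from the post's axis.
- nut_grip (a point): Centre of the yellow wing bar of the green cap nut, on the nut's axis: bar 50 mm long (this point's x), 14 thick (y), 24 tall (12 above and below). Under it the round cap, 50 mm diameter, 43 tall; rim 55 mm below this point. 0.1 kg. Starts loose on the post, this point about 99 mm above the bench; home on the link it is 82 mm above the bench.
- nut: The whole cap nut; origin at the centre of its rim, z up. At the start its 3 inner lugs rest on flat lands: clockwise it soon hits a tooth and binds; anticlockwise, after 20 to 80 degrees, it falls 6 to 7 mm by its own weight if free to sink; some 15 degrees further it binds on the next tooth. Then clockwise it screws down some 10 mm till the rim meets the link.
- screwdriver: Loose screwdriver with orange handle, 200 mm long, lying on the bench: leave it alone.
- terminal_mid (a point): Middle of a loose black terminal block 30 x 90 x 28 mm (x, y, z) on the bench: leave it alone.
- socket_mid (a point): Middle of a loose white socket box 75 x 75 x 40 mm on the bench: leave it alone.
Mind the look-alikes: they are no part of the job. What is shaped like the nut but blue or turquoise is not meant.

How it is judged (in metres and radians):
On the way, in this order (a step that is already met when the one before it is completed fails the run):
1. the link is swung fully home while the nut is still on top of the post (value of joint link below 0.04 rad and z of nut_grip in the frame of board above 0.095 m), for 0.2 s.
2. the nut has dropped into its thread start, with the link home (value of joint link below 0.04 rad and z of nut_grip in the frame of board below 0.094 m), for 0.2 s.
At the end, for the whole second after the job is handed in: The link is home (within 0.04 rad); the nut is run down on the post with its rim flat on the link (within 1.5 mm in height, 0.035 rad in tilt, 6 mm off the axis) and clamps it with more than 4 N (0.15 to 0.6 N m of turning does that); it is at rest and released (value of joint link below 0.04 rad and z of nut_grip in the frame of board between 0.0795 and 0.0835 m and horizontal distance between nut_grip and board below 0.006 m and angle between nut_grip's own z axis and vertical below 0.035 rad and angular speed of nut below 0.1 rad/s and contact force between nut and board above 4 N); the robot touches nothing.
It fails at once if the nut is pressed or twisted against the post with more than 50 N (contact force between nut and post above 50 N).
It fails at once if the nut is pressed against the link or board with more than 50 N (contact force between nut and board above 50 N).
It fails at once if a bystander is moved (distance of any of screwdriver, terminal_mid, socket_mid from where it was at the start of the episode above 0.02 m).
It also fails if it takes over 72 s, if anything falls off the work surface, if the arm or the gripper's body presses on something with over 40 N, if the wrist force passes 120 N, or if a joint passes its speed limit or range.

### The arm

A 7-joint arm with a two-finger parallel gripper is mounted at the origin on the work surface. World frame = base frame: x ahead of the robot, y to its left, z up, the work surface at z = 0. Lengths are in mm, angles in rad, forces in N, time in s.
With the tool pointing down it reaches from about 400 to 850 mm from the base axis. Payload 4.5 kg.
Tool frame: the origin (TCP) lies midway between the tips of the shut fingers; the grasp point (between the pads) lies manip.grip_depth behind it (manip.grip_depth is the distance from the TCP to the grasp point, in mm); z points along the fingers, y is the direction in which the jaws open and shut (so a half turn about z gives the same grasp; the last joint's range is limited). The gripper opens to 85 mm and grips with 20 to 120 N. Pads are 22 mm wide; open, the fingers measure 114 mm over their backs; the gripper's body (76 mm by 85 mm) begins 54 mm behind the grasp point. The pads swing forward as they close: fully open they stand 13 mm farther back than shut.
Start: joints at [-1.246, 0.689, -0.195, 1.565, 0.157, 0.902, -0.215], TCP at [179.179, 598.79, 231.317] pointing down, gripper open.
Joint ranges: [-3.01, 3.01], [-0.46, 2.08], [-1.47, 1.51], [0.13, 2.56], [-1, 4.14], [0.04, 2.09], [-2.66, 2.66]. Speed limits (rad/s): [2.57, 2.57, 3.14, 3.14, 3.14, 3.14, 3.14].

### API

Orientations are given as a rotation vector (axis times angle).
In Python, from workcell import manip gives the robot as it stands. The module is installed in compiled form; this text tells all that it offers.
- The arm moves only by the tool servo_tool, never from a script. Its argument "commands" is a list of rows, each an object with "hand": the opening, from 0 (shut) to 1 (fully open); "xyz": the shift along the tool's x, y, z in mm, a list of three; "angular": the turn, a rotation vector about the tool's x, y, z in rad, a list of three. A call has 1 to 20 rows; each row shifts and turns the pose as measured when the row begins, along the tool's axes as they then stand; what a row does not reach is not made up. A row lasts 1/10 s, in which the tool goes at most 50 mm and 8.59 degrees, less where a joint would pass 70% of its speed; a pose out of reach is approached as far as the arm can. A call is refused whole if a number of a shift passes 50 or a number of a turn 0.15, either way. A call with a gripper value outside its range is refused whole. The fingers move at their own pace and stop on an object; "newtons" is the grip in N (left out, the last holds). Time passes only in rows, so rows that do not move let the fingers close. It gives the time, the measured TCP pose, the force and the opening at its end, in the units of the state.
- manip.read_state(): the state, without advancing time (a new reading comes with each control period).
- manip.snapshot(name): name is "scene" or "top" or "wrist"; returns a dict with "image" (384x512x3 uint8, red, green, blue), "vfov" (degrees; the focal length in pixels is half the picture's height over the tangent of half this angle, whatever the lens; pixels are square), "cx", "cy" (the principal point, pixels), "rvec" (rotation vector, rad) and "tvec" (3), from world to camera coordinates, as OpenCV has them. Camera axes: x right, y down, z forward; pixel columns grow to the right and rows downward; lengths in mm; the calibration is good to about 2 mm. A picture is of the moment at which its call begins. There is no depth.
- manip.sign_off(): hands the job in, once; it reports no verdict.
The state is a dict: "t": time; "joint_pos": joint angles; "joint_velocities": joint speeds; "tau": joint torques, N m; "tool_pos": TCP position; "tool_rot": TCP orientation; "force": force on the tool from outside, world axes, zero at the start; "ft_torque": the same for the moment, N m; "opening": opening from 0.0 (shut) to 1.0 (fully open).
Only numpy, scipy, OpenCV 4.12 (cv2) and the standard library are available. Lean on these libraries where they do the work, as an engineer would, in place of code of your own. Each camera call takes 0.05 s, during which the arm holds its last target. There are 200 camera calls.

## Working session

There is one attempt and no reset: what is moved stays moved. The work goes in short steps, Python scripts to look and compute and a tool call to move; the robot and the scene stay as the last step left them, time stands still between calls to the robot, and variables do not carry over. Pictures are saved under pics/ and viewed, about 8 in all and at most 12, crops included, and the job is handed in when it is done.

Besides the shell and the picture viewer there is one more tool, called after "Emit:" in YAML: its name, and indented under it one key for each argument. servo_tool: Moves the arm, as the interface text tells. Its arguments: {"type":"object","properties":{"commands":{"type":"array","items":{"type":"object","properties":{"hand":{"type":"number"},"xyz":{"type":"array","items":{"type":"number"}},"angular":{"type":"array","items":{"type":"number"}}}}},"newtons":{"type":"number"}},"required":["commands"]}

```bash
mkdir -p pics; cat > h.py <<'E'
import numpy as np, cv2
from workcell import manip
from scipy.spatial.transform import Rotation as R
def snap(n,f):
    s=manip.snapshot(n); cv2.imwrite('pics/'+f,s['image'][:,:,::-1]); np.save('pics/'+f+'.npy',s,allow_pickle=True); return s
def load(f): return np.load('pics/'+f+'.npy',allow_pickle=True).item()
def K(s):
    f=s['image'].shape[0]/2/np.tan(np.radians(s['vfov'])/2); return np.array([[f,0,s['cx']],[0,f,s['cy']],[0,0,1]])
def ray(s,u,v,z):
    M=R.from_rotvec(s['rvec']).as_matrix(); t=np.array(s['tvec']); c=-M.T@t
    d=M.T@np.linalg.inv(K(s))@[u,v,1]; return c+d*(z-c[2])/d[2]
def proj(s,p): return cv2.projectPoints(np.float64(p).reshape(-1,1,3),np.float64(s['rvec']),np.float64(s['tvec']),K(s),None)[0][:,0]
E
python3 - <<'E'
from h import *
a=snap('scene','s1.png');b=snap('top','t1.png')
cv2.imwrite('pics/st1.png',np.hstack([cv2.resize(x['image'],(400,300)) for x in(a,b)])[:,:,::-1])
print(manip.grip_depth,manip.read_state(),[ (x['vfov'],x['rvec'],x['tvec']) for x in (a,b)])
E
```

```text
18.700000000000003 {'t': 0.1, 'joint_pos': array([-1.24620332,  0.6899062 , -0.19455815,  1.56623951,  0.15733   ,
        0.90251128, -0.21508168]), 'joint_velocities': array([ 7.28520381e-04, -9.24905546e-05, -3.12249023e-04, -2.71807002e-03,
        8.51562455e-04,  1.61627391e-03,  3.36652910e-04]), 'tau': array([-3.40680905e-03, -5.40602589e+01, -1.27150275e+00, -1.58986956e+01,
        9.37947014e-03,  4.38558287e-03, -1.39357923e-05]), 'tool_pos': array([179.05800567, 598.19082111, 230.56156116]), 'tool_rot': array([-4.54929757e-01, -3.10835671e+00,  2.61233085e-03]), 'force': array([0.44592539, 0.12801971, 0.27084982]), 'ft_torque': array([-0.03401082, -0.03752584,  0.05600063]), 'opening': 0.9996220518665189} [(44.202706212418356, array([ 2.04383823,  1.02236673, -0.52446696]), array([-365.57222977, -243.36361287, 1724.43505681])), (46.83298817242516, array([ 2.1824874 , -1.99840492,  0.23158207]), array([ -45.62469379,  665.98280527, 1137.28125707]))]
```

View pics/t1.png

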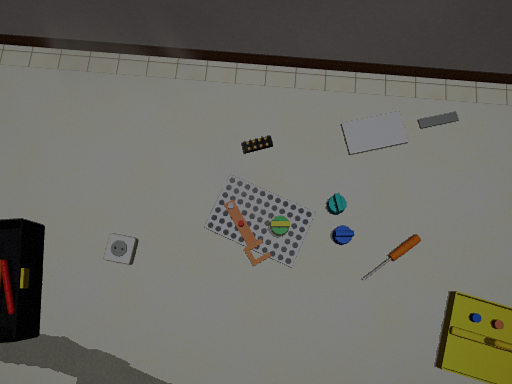

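View pics/s1.png

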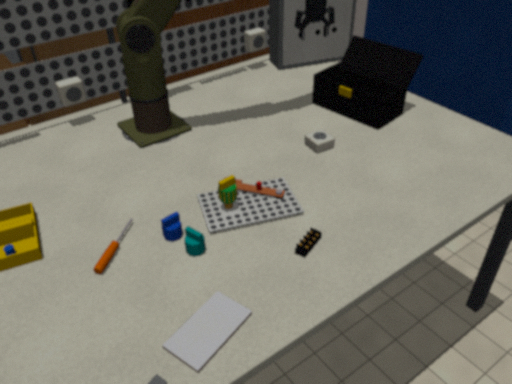

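Top view: the green nut with its yellow bar is at (280,224), and the link runs from its pivot at (230,204) through the red knob at (241,224). The look-alikes are turquoise at (337,204) and blue at (343,235). The nut on the board, green with a yellow bar, is the one meant. I'll measure it and enlarge it.

```bash
python3 - <<'E'
from h import *
s=load('t1.png'); im=s['image']
cv2.imwrite('pics/c1.png',cv2.resize(im[165:275,195:315],None,fx=6,fy=5.4,interpolation=cv2.INTER_CUBIC)[:,:,::-1])
hsv=cv2.cvtColor(im,cv2.COLOR_RGB2HSV)
def blob(lo,hi,box,s_=100,v=60):
    m=np.zeros(im.shape[:2],bool);x0,y0,x1,y1=box
    h=hsv[y0:y1,x0:x1]; m[y0:y1,x0:x1]=(h[...,0]>=lo)&(h[...,0]<=hi)&(h[...,1]>s_)&(h[...,2]>v)
    p=np.argwhere(m)[:,::-1]; return p
B=(195,165,320,275)
for n,lo,hi,z in(('yellow',22,34,111),('green',45,75,85),('red',0,3,51),('copper',5,17,27)):
    p=blob(lo,hi,B); c=p.mean(0); print(n,len(p),c,ray(s,*c,z))
    if n=='yellow':
        w=np.array([ray(s,*q,z)[:2] for q in p]); e,v=np.linalg.eigh(np.cov(w.T)); print('axis',np.degrees(np.arctan2(v[1,1],v[0,1])),np.sqrt(12*e))
# board corners
g=(hsv[...,1]<60)
for c in((232,175),(316,213),(290,266),(206,222)): print(c,ray(s,*c,15))
print('tcp px',proj(s,[[179,598,231],[0,0,0]]),'cam',-R.from_rotvec(s['rvec']).as_matrix().T@s['tvec'])
E
```

```text
yellow 114 [280.  223.5] [557.68815919 -47.3582319  111.        ]
axis 95.09966929515565 [15.59921709 49.70866973]
green 145 [280.0137931  225.46206897] [556.2859763  -48.55325766  85.        ]
red 23 [240.47826087 222.86956522] [558.75675277  59.1594769   51.        ]
copper 665 [246.04210526 234.19097744] [531.92970834  42.05596078  27.        ]
(232, 175) [700.80688322  99.63803504  15.        ]
(316, 213) [ 610.78888472 -149.66574847   15.        ]
(290, 266) [456.40543504 -86.8916938   15.        ]
(206, 222) [557.7381981  158.79058059  15.        ]
tcp px [[-26.3033788  361.59776807]
 [242.87079281 443.29818447]] cam [ 387.91846145  -14.31959355 1260.29265799]
```

View pics/c1.png

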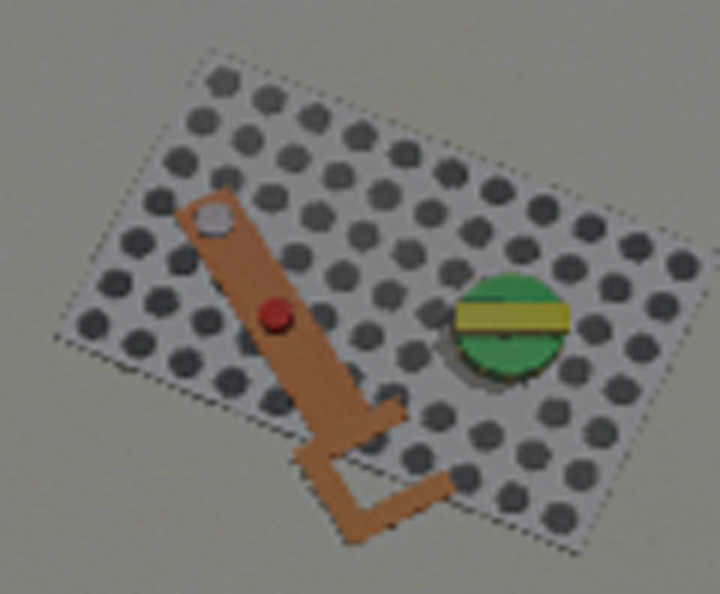

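```bash
cat >> h.py <<'E'
def st(): 
    s=manip.read_state(); return s, np.array(s['tool_pos']), R.from_rotvec(s['tool_rot']).as_matrix()
E
python3 - <<'E'
from h import *
s=load('t1.png')
f=lambda x,y:(195+x/6,165+y/5.4)
cs=[ray(s,*f(*c),15)[:2] for c in((212,50),(715,252),(578,553),(55,335))]
print(cs)
pv=ray(s,*f(214,218),27); kn=ray(s,*f(277,313),51); print('pivot',pv,'knob',kn)
# board from corners: +x? order: A(top-left) B(top-right) C D ; y spans -75..195 along long side
A,B,C,D=cs
yl=((A-B)+(D-C)); yl/=np.linalg.norm(yl); xl=np.array([yl[1],-yl[0]])
L=np.array(cs); cen=L.mean(0); print('size',np.linalg.norm(A-B),np.linalg.norm(B-C),'y',yl,'x',xl,'post',cen-60*yl,'pivot',cen+90*yl)
d=kn[:2]-pv[:2]; print('knob r',np.linalg.norm(d)); 
po=cen-60*yl; pv2=cen+90*yl
for P in(pv[:2],pv2):
    d=kn[:2]-P; print('theta',np.degrees(np.arctan2(-d@xl,-d@yl)),np.linalg.norm(d),'home knob',P-60*yl)
_,p,M=st(); print(p,M.round(3))
E
```

```text
[array([702.5915861 , 104.68587863]), array([ 614.16294443, -144.24599446]), array([452.91181504, -90.83956973]), array([543.05738635, 162.27776763])]
pivot [609.26954992  93.16093766  27.        ] knob [558.66584437  57.25068774  51.        ]
size 264.17172843414244 169.86516102850527 y [0.33512267 0.9421745 ] x [ 0.9421745  -0.33512267] post [558.07357292 -48.56094977] pivot [608.34197307  92.76522596]
knob r 62.05063307218625
theta 35.05908978186016 62.05063307218625 home knob [589.16218986  36.63046737]
theta 34.85820644943305 61.06554009823537 home knob [588.23461301  36.23475566]
[179.05800567 598.19082111 230.56156116] [[-0.958  0.287 -0.   ]
 [ 0.287  0.958 -0.002]
 [-0.    -0.002 -1.   ]]
```

Emit:
servo_tool:
  commands:
    - {"hand": 0,"xyz": [0,0,0],"angular": [0,0,0.105]}
    - {"hand": 0,"xyz": [0,0,0],"angular": [0,0,0.105]}
    - {"hand": 0,"xyz": [0,0,0],"angular": [0,0,0.105]}
    - {"hand": 0,"xyz": [-36,-14,0],"angular": [0,0,0]}
    - {"hand": 0,"xyz": [-36,-14,0],"angular": [0,0,0]}
    - {"hand": 0,"xyz": [-36,-14,0],"angular": [0,0,0]}
    - {"hand": 0,"xyz": [-36,-14,0],"angular": [0,0,0]}
    - {"hand": 0,"xyz": [-36,-14,0],"angular": [0,0,0]}
    - {"hand": 0,"xyz": [-36,-14,0],"angular": [0,0,0]}
    - {"hand": 0,"xyz": [-36,-14,0],"angular": [0,0,0]}
    - {"hand": 0,"xyz": [-36,-14,0],"angular": [0,0,0]}
    - {"hand": 0,"xyz": [-36,-14,0],"angular": [0,0,0]}
    - {"hand": 0,"xyz": [-36,-14,0],"angular": [0,0,0]}
    - {"hand": 0,"xyz": [-36,-14,0],"angular": [0,0,0]}
    - {"hand": 0,"xyz": [-36,-14,0],"angular": [0,0,0]}
    - {"hand": 0,"xyz": [-36,-14,0],"angular": [0,0,0]}
    - {"hand": 0,"xyz": [-36,-14,0],"angular": [0,0,0]}
  newtons: 20

```text
t: 1.8
tool_pos: [481.4, 133.6, 224.7]
tool_rot: [-0.933, -2.992, 0.014]
force: [0.1, 0.7, -0.1]
opening: -0.003
```

```bash
cat > w.py <<'E'
import sys
from h import *
s,p,M=st()
np.set_printoptions(precision=3,suppress=True)
print('t',s['t'],'p',p,'F',s['force'],'T',s['ft_torque'],'op',s['opening'],'j7',s['joint_pos'][6],'yaw_y',np.degrees(np.arctan2(M[1,1],M[0,1])),'z',M[:,2])
if len(sys.argv)>3: print('tool delta',M.T@(np.float64(sys.argv[1:4])-p))
E
python3 w.py 526 80 230
```

```text
t 1.8 p [481.425 133.582 224.662] F [ 0.059  0.725 -0.126] T [ 0.019 -0.073 -0.04 ] op -0.0033092759997525537 j7 0.4478527137146198 yaw_y 55.38021388155241 z [-0.01  -0.006 -1.   ]
tool delta [-67.1   -18.827  -5.444]
```

Emit:
servo_tool:
  commands:
    - {"xyz": [-34,-10,0],"hand": 0,"angular": [0,0,0]}
    - {"xyz": [-34,-9,0],"hand": 0,"angular": [0,0,0]}
    - {"xyz": [-10,-3,30],"hand": 0,"angular": [0,0,0]}
    - {"xyz": [0,0,40],"hand": 0,"angular": [0,0,0]}
    - {"xyz": [0,0,40],"hand": 0,"angular": [0,0,0]}
    - {"xyz": [0,0,30],"hand": 0,"angular": [0,0,0]}
    - {"xyz": [0,0,0],"hand": 0,"angular": [0,0,0]}

```text
t: 2.5
tool_pos: [539.2, 57.2, 79.8]
tool_rot: [-0.957, -2.991, 0.017]
force: [-1.5, 0.3, 0.1]
opening: -0.0
```

```bash
python3 w.py 526 80 34
```

```text
t 2.5 p [539.216  57.223  79.791] F [-1.518  0.282  0.134] T [-0.005  0.053 -0.028] op -0.0004791108734860863 j7 0.5355163595889776 yaw_y 54.50064822235234 z [-0.004 -0.01  -1.   ]
tool delta [24.088 11.344 45.622]
```

Emit:
servo_tool:
  commands:
    - {"xyz": [24,11,0],"hand": 0,"angular": [0,0,0]}
    - {"xyz": [0,0,0],"hand": 0,"angular": [0,0,0]}
    - {"xyz": [0,0,25],"hand": 0,"angular": [0,0,0]}
    - {"xyz": [0,0,18],"hand": 0,"angular": [0,0,0]}
    - {"xyz": [0,0,0],"hand": 0,"angular": [0,0,0]}

```text
t: 3.0
tool_pos: [529.3, 81.0, 40.7]
tool_rot: [0.956, 2.987, -0.011]
force: [0.5, -0.3, -0.2]
opening: 0.004
```

```bash
python3 w.py 526 80 35; python3 w.py 571 45 35
```

```text
t 3.0 p [529.324  81.003  40.675] F [ 0.515 -0.277 -0.164] T [0.022 0.018 0.034] op 0.00368039885304087 j7 0.48323281997259626 yaw_y 54.51795016707448 z [ 0.003 -0.008 -1.   ]
tool delta [ 2.164 -2.716  5.675]
t 3.0 p [529.324  81.003  40.675] F [ 0.515 -0.277 -0.164] T [0.022 0.018 0.034] op 0.00368039885304087 j7 0.48323281997259626 yaw_y 54.51795016707448 z [ 0.003 -0.008 -1.   ]
tool delta [-54.793  -5.096   6.085]
```

Emit:
servo_tool:
  commands:
    - {"xyz": [-9,-1,4],"hand": 0,"angular": [0,0,0]}
    - {"xyz": [-9,-1,0],"hand": 0,"angular": [0,0,0]}
    - {"xyz": [-9,-1,0],"hand": 0,"angular": [0,0,0]}
    - {"xyz": [-9,0,0],"hand": 0,"angular": [0,0,0]}
    - {"xyz": [-7,0,0],"hand": 0,"angular": [0,0,0]}
    - {"xyz": [0,0,0],"hand": 0,"angular": [0,0,0]}

```text
t: 3.6
tool_pos: [564.1, 49.1, 40.2]
tool_rot: [0.96, 2.988, -0.015]
force: [-1.3, -0.1, -0.5]
opening: 0.0
```

```bash
python3 w.py 571 45 36
```

```text
t 3.6 p [564.106  49.126  40.226] F [-1.318 -0.125 -0.506] T [ 0.025  0.075 -0.029] op 0.00047547535097983504 j7 0.5424191090855301 yaw_y 54.39462326952608 z [-0.   -0.01 -1.  ]
tool delta [-7.984  0.693  4.265]
```

Emit:
servo_tool:
  commands:
    - {"xyz": [-4,0,2],"hand": 0,"angular": [0,0,0]}
    - {"xyz": [-4,0,0],"hand": 0,"angular": [0,0,0]}
    - {"xyz": [0,0,0],"hand": 0,"angular": [0,0,0]}

```text
t: 3.9
tool_pos: [572.2, 45.3, 38.7]
tool_rot: [0.958, 2.987, -0.011]
force: [-1.6, 0.2, -0.1]
opening: -0.002
```

```bash
python3 w.py 571 45 36; python3 -c "
from h import *
a=snap('top','t2.png')
i=a['image'][165:275,195:315]; j=snap('scene','s2.png')['image'][160:240,180:310]
cv2.imwrite('pics/c2.png',np.hstack([cv2.resize(i,(400,367),interpolation=2),cv2.resize(j,(400,367),interpolation=2)])[:,:,::-1])"
```

```text
t 3.9 p [572.174  45.303  38.737] F [-1.587  0.241 -0.073] T [ 0.081  0.334 -0.013] op -0.001696753982272332 j7 0.5529443486304819 yaw_y 54.44751818939313 z [ 0.002 -0.008 -1.   ]
tool delta [ 0.796 -0.914  2.737]
```

View pics/c2.png

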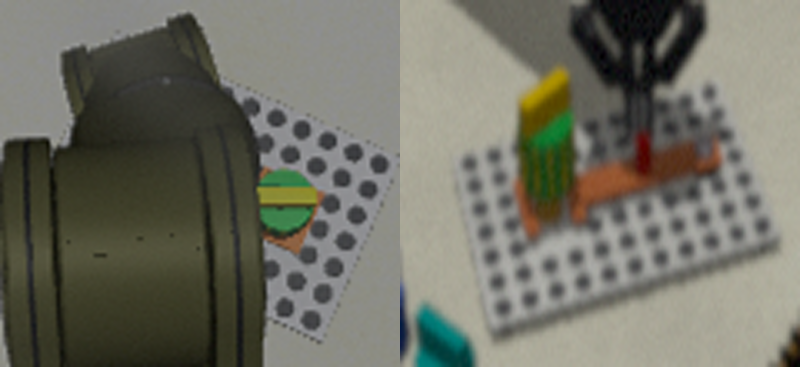

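Top: the hook is now round the post under the nut. I'll push on in small steps until the stop is felt.

Emit:
servo_tool:
  commands:
    - {"xyz": [-2,0,0],"hand": 0,"angular": [0,0,0]}
    - {"xyz": [-2,0,0],"hand": 0,"angular": [0,0,0]}
    - {"xyz": [-2,0,0],"hand": 0,"angular": [0,0,0]}

```text
t: 4.3
tool_pos: [572.2, 45.2, 38.7]
tool_rot: [-0.952, -2.989, 0.012]
force: [-5.9, 2.2, 3.2]
opening: 0.003
```

```bash
python3 w.py 571 45 36
```

```text
t 4.3 p [572.222  45.203  38.744] F [-5.9    2.189  3.177] T [ 0.506  0.972 -0.04 ] op 0.002695568816286525 j7 0.5606919757845412 yaw_y 54.68200575015079 z [-0.007 -0.006 -1.   ]
tool delta [ 0.874 -0.849  2.753]
```

Emit:
servo_tool:
  commands:
    - {"xyz": [-4,0,0],"hand": 0,"angular": [0,0,0]}
    - {"xyz": [-4,0,0],"hand": 0,"angular": [0,0,0]}
    - {"xyz": [6,0,0],"hand": 0,"angular": [0,0,0]}
    - {"xyz": [6,0,0],"hand": 0,"angular": [0,0,0]}
    - {"xyz": [0,0,-40],"hand": 0,"angular": [0,0,0]}
    - {"xyz": [0,0,-40],"hand": 0.3,"angular": [0,0,0]}
    - {"xyz": [0,0,-40],"hand": 0.3,"angular": [0,0,0.144]}
    - {"xyz": [0,0,0],"hand": 0.3,"angular": [0,0,0.144]}
    - {"xyz": [0,0,0],"hand": 0.3,"angular": [0,0,0.144]}
    - {"xyz": [0,0,0],"hand": 0.3,"angular": [0,0,0.144]}
    - {"xyz": [0,0,0],"hand": 0.3,"angular": [0,0,0.144]}
    - {"xyz": [0,0,0],"hand": 0.3,"angular": [0,0,0.144]}
    - {"xyz": [0,0,0],"hand": 0.3,"angular": [0,0,0]}

```text
t: 5.6
tool_pos: [572.2, 52.1, 167.1]
tool_rot: [2.146, 2.286, 0.0]
force: [0.2, 0.2, 0.4]
opening: 0.299
```

```bash
python3 w.py 557.5 -48.3 165
```

```text
t 5.6 p [572.199  52.119 167.096] F [0.186 0.188 0.442] T [ 0.011 -0.024 -0.005] op 0.2993438438542835 j7 -0.031114226389587205 yaw_y 3.608225429471004 z [ 0.005 -0.004 -1.   ]
tool delta [-99.285 -20.999   2.438]
```

Emit:
servo_tool:
  commands:
    - {"xyz": [-35,-7,0],"hand": 0.3,"angular": [0,0,-0.02]}
    - {"xyz": [-30,-7,0],"hand": 0.3,"angular": [0,0,0]}
    - {"xyz": [-15,-4,0],"hand": 0.3,"angular": [0,0,0]}
    - {"xyz": [0,0,0],"hand": 0.3,"angular": [0,0,0]}

```text
t: 6.0
tool_pos: [562.5, -30.4, 167.8]
tool_rot: [2.098, 2.323, 0.005]
force: [0.2, 0.7, 0.3]
opening: 0.299
```

```bash
python3 w.py 557.5 -48.3 165; python3 -c "
from h import *
print(manip.read_state()['joint_pos'])
a=snap('wrist','w1.png');print(a['vfov'])
P=[(557.5,-48.3,z) for z in (111,99,87)]+[(588.5,36.5,51),(588.5,36.5,27),(608.8,93,27)];print(proj(a,P))"
```

```text
t 6.0 p [562.48  -30.436 167.809] F [0.153 0.745 0.272] T [ 0.045  0.002 -0.026] op 0.2985581697236042 j7 0.11815024670417994 yaw_y 5.832281001382654 z [ 0.011 -0.006 -1.   ]
tool delta [-17.247  -6.798   2.856]
[-0.06215159  0.68944172  0.05170355  1.83663841 -0.04738247  0.60601036
  0.11815025]
67.56544557198634
[[247.1480376  229.77847507]
 [247.52344543 223.78782145]
 [247.86211163 218.38348047]
 [293.43825539 116.02758814]
 [290.13362252 115.80067391]
 [320.77943628  53.70362608]]
```

View pics/w1.png

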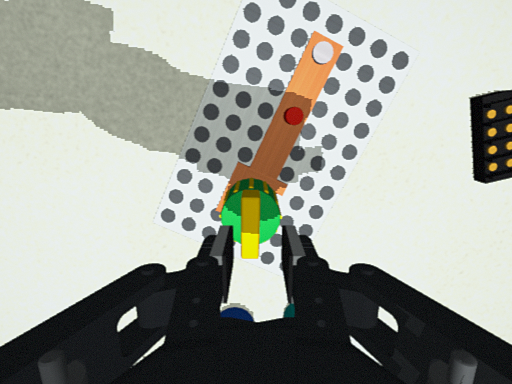

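The wrist view shows the link home (knob at (293,116) against a predicted (293,116), pivot at (322,52)). The yellow bar is centred near (250,227). I'll refine its pose.

```bash
python3 - <<'E'
from h import *
s=load('w1.png');h=cv2.cvtColor(s['image'],cv2.COLOR_RGB2HSV)
m=(h[...,0]>=20)&(h[...,0]<=35)&(h[...,1]>120)&(h[...,2]>60); m[:150]=0;m[300:]=0;m[:,:200]=0;m[:,300:]=0
p=np.argwhere(m)[:,::-1]; c=cv2.minAreaRect(p.astype(np.float32)); print(len(p),c)
w=np.array([ray(s,*q,111)[:2] for q in p],np.float32); r=cv2.minAreaRect(w); print(r)
w2=np.array([ray(s,*q,111)[:2] for q in p if q[1]<235],np.float32)
# center x line at rows
for row in(200,215,230,245,255):
    q=p[p[:,1]==row]; a=ray(s,q[:,0].min()-.5,row,111);b=ray(s,q[:,0].max()+.5,row,111);print(row,a[:2],b[:2])
E
```

```text
1474 ((247.16738891601562, 215.60301208496094), (60.14018249511719, 76.583740234375), 31.607501983642578)
((556.3583984375, -38.81177520751953), (60.346073150634766, 44.206626892089844), 66.74760437011719)
200 [538.36783191 -26.99120788] [576.42033554 -23.15504092]
215 [535.55840636 -38.79917036] [565.40878393 -35.80520984]
230 [552.60238704 -48.96664974] [565.91297329 -47.63865166]
245 [554.42070286 -61.0222568 ] [567.18358815 -59.75585659]
255 [554.40058108 -69.38987537] [568.05230492 -68.04036479]
```

```bash
python3 w.py 558.3 -47.7 130
```

```text
t 6.05 p [562.794 -28.826 167.818] F [1.004 0.346 0.064] T [ 0.033 -0.     0.001] op 0.29816839617441193 j7 0.11729200561268857 yaw_y 5.892737137468448 z [ 0.011 -0.005 -1.   ]
tool delta [-18.1    -6.807  37.851]
```

Emit:
servo_tool:
  commands:
    - {"xyz": [-15,-6,3],"hand": 0.3,"angular": [0,0,0]}
    - {"xyz": [0,0,20],"hand": 0.3,"angular": [0,0,0]}
    - {"xyz": [0,0,15],"hand": 0.3,"angular": [0,0,0]}
    - {"xyz": [0,0,0],"hand": 0.3,"angular": [0,0,0]}

```text
t: 6.45
tool_pos: [562.0, -38.3, 129.8]
tool_rot: [2.079, 2.337, 0.018]
force: [-0.4, 0.7, -0.4]
opening: 0.298
```

```bash
python3 w.py 558.3 -47.7 94
```

```text
t 6.45 p [562.013 -38.298 129.786] F [-0.383  0.726 -0.434] T [-0.027  0.021 -0.012] op 0.29778480918091155 j7 0.14633866204240678 yaw_y 6.686834417049241 z [ 0.017 -0.    -1.   ]
tool delta [-8.82  -5.398 35.72 ]
```

```bash
cat >> w.py <<'E'
if len(sys.argv)>4:
    a=np.radians(float(sys.argv[4])); y=np.array([np.cos(a),np.sin(a),0]); z=np.array([0,0,-1.]); D=np.stack([np.cross(y,z),y,z],1)
    print('tool rot',R.from_matrix(M.T@D).as_rotvec())
E
python3 w.py 558.3 -47.7 94 5.5
```

```text
t 6.45 p [562.013 -38.298 129.786] F [-0.383  0.726 -0.434] T [-0.027  0.021 -0.012] op 0.29778480918091155 j7 0.14633866204240678 yaw_y 6.686834417049241 z [ 0.017 -0.    -1.   ]
tool delta [-8.82  -5.398 35.72 ]
tool rot [0.017 0.002 0.021]
```

Emit:
servo_tool:
  commands:
    - {"xyz": [-8.5,-5,0],"hand": 0.3,"angular": [0,0.017,0.02]}
    - {"xyz": [-2,-1,10],"hand": 0.3,"angular": [0,0,0]}
    - {"xyz": [0,0,0],"hand": 0.3,"angular": [0,0,0]}

```text
t: 6.75
tool_pos: [559.3, -44.4, 119.9]
tool_rot: [2.101, 2.335, 0.042]
force: [-0.2, -0.5, 0.3]
opening: 0.301
```

```bash
python3 w.py 558.3 -47.7 94 5.5
```

```text
t 6.75 p [559.276 -44.418 119.946] F [-0.245 -0.51   0.26 ] T [0.    0.038 0.029] op 0.30085631722415074 j7 0.1661161764225894 yaw_y 6.032005612178152 z [ 0.018  0.02  -1.   ]
tool delta [-3.619 -1.839 25.854]
tool rot [ 0.02  -0.018  0.009]
```

Emit:
servo_tool:
  commands:
    - {"xyz": [-4,-2,0],"hand": 0.3,"angular": [0.02,-0.018,0.009]}
    - {"xyz": [0,0,0],"hand": 0.3,"angular": [0,0,0]}
    - {"xyz": [0,0,13],"hand": 0.3,"angular": [0,0,0]}
    - {"xyz": [0,0,0],"hand": 0.3,"angular": [0,0,0]}

```text
t: 7.15
tool_pos: [559.1, -46.0, 106.6]
tool_rot: [2.106, 2.329, -0.0]
force: [-1.1, -0.7, 0.9]
opening: 0.303
```

```bash
python3 w.py 558.3 -47.7 94 5.5
```

```text
t 7.15 p [559.094 -46.039 106.563] F [-1.065 -0.745  0.946] T [-0.003  0.002 -0.032] op 0.30266907259145087 j7 0.14768005572450577 yaw_y 5.768574850110488 z [ 0.001 -0.001 -1.   ]
tool delta [-1.556 -0.968 12.564]
tool rot [0.001 0.001 0.005]
```

Emit:
servo_tool:
  commands:
    - {"xyz": [-1.5,-1,6],"hand": 0.3,"angular": [0,0,0.005]}
    - {"xyz": [0,0,6],"hand": 0.3,"angular": [0,0,0]}
    - {"xyz": [0,0,0],"hand": 0.22,"angular": [0,0,0]}
    - {"xyz": [0,0,0],"hand": 0.22,"angular": [0,0,0]}
    - {"xyz": [0,0,0],"hand": 0.22,"angular": [0,0,0]}
  newtons: 20

```text
t: 7.65
tool_pos: [557.7, -47.8, 92.8]
tool_rot: [2.113, 2.324, -0.002]
force: [-0.2, 0.5, 0.4]
opening: 0.219
```

```bash
python3 w.py 558.3 -47.7 94 5.5; python3 -c "
from h import *
a=snap('wrist','w2.png');b=snap('scene','s3.png')
cv2.imwrite('pics/c3.png',np.hstack([cv2.resize(a['image'][130:300,160:350],(400,358),interpolation=2),cv2.resize(b['image'][160:240,180:270],(400,358),interpolation=2)])[:,:,::-1])"
```

```text
t 7.65 p [557.727 -47.804  92.771] F [-0.228  0.46   0.396] T [ 0.038  0.016 -0.025] op 0.21853476152039006 j7 0.14700036416625845 yaw_y 5.451496582900212 z [-0.    -0.001 -1.   ]
tool delta [ 0.047  0.58  -1.229]
tool rot [-0.     0.001 -0.001]
```

View pics/c3.png

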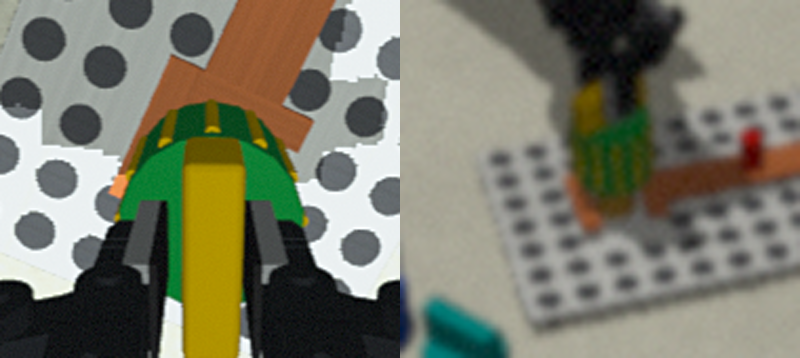

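```bash
cat > n.py <<'E'
from h import *
def nut():
    s=manip.snapshot('wrist'); h=cv2.cvtColor(s['image'],cv2.COLOR_RGB2HSV)
    y=(h[...,0]>=20)&(h[...,0]<=35)&(h[...,1]>120)&(h[...,2]>60); g=(h[...,0]>=45)&(h[...,0]<=75)&(h[...,1]>120)&(h[...,2]>30)
    y=cv2.morphologyEx(y.astype(np.uint8),cv2.MORPH_OPEN,np.ones((7,7))); p=np.argwhere(y)[:,::-1]; q=np.argwhere(g)[:,::-1]; q=q[(q[:,1]>120)&(q[:,1]<300)&(abs(q[:,0]-255)<80)]
    r=cv2.minAreaRect(p.astype(np.float32)); print('bar top row',p[:,1].min(),'rect',np.round(r[0],1),np.round(r[1],1),round(r[2],1),'green cols',np.percentile(q[:,0],[1,99]),'rows',np.percentile(q[:,1],[1,99]))
nut()
E
python3 n.py
```

```text
bar top row 184 rect [260.5 242. ] [116.  29.] 90.0 green cols [218.7 301. ] rows [180. 269.]
```

Emit:
servo_tool:
  commands:
    - {"xyz": [0,1.5,0],"hand": 0.22,"angular": [0,0,-0.1]}
    - {"xyz": [0,0,0],"hand": 0.22,"angular": [0,0,-0.1]}
    - {"xyz": [0,0,0],"hand": 0.22,"angular": [0,0,-0.1]}
    - {"xyz": [0,0,0],"hand": 0.22,"angular": [0,0,0]}

```text
t: 8.2
tool_pos: [559.8, -47.6, 93.7]
tool_rot: [1.727, 2.622, -0.001]
force: [-0.9, -0.3, -0.5]
opening: 0.223
```

```bash
python3 w.py 559 -47.7 93 22.5; python3 n.py
```

```text
t 8.2 p [559.835 -47.622  93.738] F [-0.925 -0.264 -0.479] T [-0.04   0.024  0.016] op 0.2230258532856311 j7 0.33867785455913835 yaw_y 23.26526145146105 z [ 0.001 -0.002 -1.   ]
tool delta [ 0.259 -0.798  0.737]
tool rot [0.001 0.002 0.013]
bar top row 195 rect [258.  247.4] [ 30.9 105.3] 11.8 green cols [216. 298.] rows [180. 269.]
```

Emit:
servo_tool:
  commands:
    - {"xyz": [0,-0.8,0],"hand": 0.22,"angular": [0,0,-0.1]}
    - {"xyz": [0,0,0],"hand": 0.22,"angular": [0,0,-0.1]}
    - {"xyz": [0,0,0],"hand": 0.22,"angular": [0,0,-0.1]}
    - {"xyz": [0,0,0],"hand": 0.22,"angular": [0,0,0]}

```text
t: 8.65
tool_pos: [559.3, -47.9, 94.1]
tool_rot: [1.317, 2.849, -0.002]
force: [-0.3, 0.4, 0.6]
opening: 0.218
```

```bash
python3 w.py 559 -47.7 93 40; python3 n.py
```

```text
t 8.65 p [559.269 -47.925  94.059] F [-0.266  0.413  0.629] T [-0.037  0.044 -0.029] op 0.21770510124373033 j7 0.5258581350434052 yaw_y 40.370515484302956 z [ 0.002 -0.002 -1.   ]
tool delta [ 0.349 -0.059  1.058]
tool rot [0.    0.003 0.006]
bar top row 195 rect [378.  260.9] [275.6 104.7] 6.6 green cols [216. 298.] rows [180. 268.]
```

```bash
sed -i 's/^    y=cv2.morph/    y[:,:200]=0;y[:,320:]=0\n    y=cv2.morph/' n.py; python3 n.py
```

```text
bar top row 195 rect [258.2 247.3] [ 30.8 105.3] 11.3 green cols [216. 298.] rows [180. 268.]
```

Emit:
servo_tool:
  commands:
    - {"xyz": [0,0,0.5],"hand": 0.22,"angular": [0,0,-0.08]}
    - {"xyz": [0,0,0.5],"hand": 0.22,"angular": [0,0,-0.08]}
    - {"xyz": [0,0,0],"hand": 0.22,"angular": [0,0,0]}

```text
t: 9.05
tool_pos: [559.7, -47.9, 93.6]
tool_rot: [1.094, 2.941, -0.003]
force: [0.1, 0.1, -0.5]
opening: 0.221
```

```bash
python3 w.py 559 -47.7 93 40; python3 n.py
```

```text
t 9.05 p [559.684 -47.923  93.631] F [ 0.101  0.061 -0.526] T [-0.007  0.004  0.014] op 0.22099426286392004 j7 0.6229649607892912 yaw_y 49.205786187904366 z [ 0.003 -0.003 -1.   ]
tool delta [ 0.666 -0.278  0.628]
tool rot [-0.     0.004  0.161]
bar top row 195 rect [258.3 247.4] [ 31. 105.] 11.8 green cols [216. 298.] rows [180. 269.]
```

Emit:
servo_tool:
  commands:
    - {"xyz": [0,0,0],"hand": 0.22,"angular": [0,0,-0.08]}
    - {"xyz": [0,0,0],"hand": 0.22,"angular": [0,0,-0.08]}
    - {"xyz": [0,0,0],"hand": 0.22,"angular": [0,0,0]}

```text
t: 9.4
tool_pos: [559.7, -47.8, 93.6]
tool_rot: [0.864, 3.017, -0.004]
force: [-0.4, -0.1, 0.5]
opening: 0.223
```

```bash
python3 w.py 559 -47.7 93 40; python3 n.py
```

```text
t 9.4 p [559.679 -47.758  93.597] F [-0.399 -0.138  0.461] T [-0.017  0.047 -0.032] op 0.22262844846759872 j7 0.7215365132854187 yaw_y 58.04019267611376 z [ 0.003 -0.004 -1.   ]
tool delta [ 0.609 -0.309  0.595]
tool rot [-0.001  0.004  0.315]
bar top row 195 rect [258.3 247.7] [ 31.  105.2] 11.7 green cols [216. 298.] rows [180. 269.]
```

Turning smoothly with no torque; the nut is at about 41°. Continuing.

Emit:
servo_tool:
  commands:
    - {"xyz": [0,0,0],"hand": 0.22,"angular": [0,0.003,-0.08]}
    - {"xyz": [0,0,0],"hand": 0.22,"angular": [0,0,-0.08]}
    - {"xyz": [0,0,0],"hand": 0.22,"angular": [0,0,0]}

```text
t: 9.75
tool_pos: [559.6, -47.6, 93.5]
tool_rot: [0.631, 3.077, -0.004]
force: [0.5, 0.1, 0.8]
opening: 0.218
```

```bash
python3 w.py 559 -47.7 93 40; python3 n.py
```

```text
t 9.75 p [559.612 -47.64   93.533] F [0.507 0.132 0.778] T [0.001 0.013 0.008] op 0.21830741767604855 j7 0.8238333548404159 yaw_y 66.8411691036237 z [-0.    -0.003 -1.   ]
tool delta [ 0.539 -0.294  0.534]
tool rot [-0.002  0.001  0.468]
bar top row 195 rect [258.1 247.8] [ 31.  105.3] 12.2 green cols [216. 298.] rows [180. 270.]
```

Emit:
servo_tool:
  commands:
    - {"xyz": [0,0,0],"hand": 0.22,"angular": [0,0,-0.08]}
    - {"xyz": [0,0,0],"hand": 0.22,"angular": [0,0,-0.08]}
    - {"xyz": [0,0,0],"hand": 0.22,"angular": [0,0,0]}

```text
t: 10.1
tool_pos: [559.5, -47.6, 93.5]
tool_rot: [-0.393, -3.117, 0.005]
force: [-0.3, 0.4, 0.2]
opening: 0.218
```

```bash
python3 w.py 559 -47.7 93 40; python3 n.py
```

```text
t 10.1 p [559.494 -47.575  93.467] F [-0.298  0.36   0.209] T [0.058 0.041 0.035] op 0.21766081745042157 j7 0.925233236550954 yaw_y 75.62575978981377 z [-0.001 -0.003 -1.   ]
tool delta [ 0.448 -0.242  0.467]
tool rot [-0.003  0.001  0.622]
bar top row 195 rect [258.3 248.1] [ 30.8 105.2] 11.7 green cols [216. 298.] rows [180.   269.06]
```

Emit:
servo_tool:
  commands:
    - {"xyz": [0,0,0],"hand": 0.22,"angular": [0,0,-0.08]}
    - {"xyz": [0,0,0],"hand": 0.22,"angular": [0,0,-0.08]}
    - {"xyz": [0,0,0],"hand": 0.22,"angular": [0,0,0]}

```text
t: 10.45
tool_pos: [559.3, -47.5, 93.3]
tool_rot: [-0.153, -3.137, 0.006]
force: [0.2, -0.2, -0.2]
opening: 0.222
```

```bash
python3 w.py 559 -47.7 93 40; python3 n.py
```

```text
t 10.45 p [559.285 -47.515  93.333] F [ 0.219 -0.247 -0.215] T [ 0.038  0.029 -0.011] op 0.2217597287704962 j7 1.0284330621655784 yaw_y 84.40463395641969 z [-0.001 -0.004 -1.   ]
tool delta [ 0.266 -0.21   0.334]
tool rot [-0.004  0.001  0.775]
bar top row 192 rect [259.4 242.1] [ 28.7 100.7] 9.0 green cols [218. 298.] rows [179. 264.]
```

Emit:
servo_tool:
  commands:
    - {"xyz": [0,0,0],"hand": 0.22,"angular": [0,0,-0.08]}
    - {"xyz": [0,0,0],"hand": 0.22,"angular": [0,0,0]}

```text
t: 10.7
tool_pos: [559.4, -47.2, 93.4]
tool_rot: [-0.037, -3.14, 0.006]
force: [0.7, 1.2, 0.1]
opening: 0.219
```

```bash
python3 w.py 559 -47.7 93 40; python3 n.py
```

```text
t 10.7 p [559.359 -47.189  93.39 ] F [0.702 1.221 0.104] T [-0.022 -0.013  0.011] op 0.21929601665593906 j7 1.0788581989013062 yaw_y 88.64107359030885 z [-0.001 -0.004 -1.   ]
tool delta [ 0.347 -0.518  0.392]
tool rot [-0.004  0.001  0.849]
bar top row 191 rect [258.4 241.6] [ 29.3 100.8] 12.3 green cols [218. 297.] rows [178.45 263.  ]
```

The drop shows clearly: rows shifted by 3–5 px and the bar width went from 31 to 29 px. Lowering 6 mm and turning clockwise.

Emit:
servo_tool:
  commands:
    - {"xyz": [0,-0.4,3],"hand": 0.22,"angular": [0,0,0.1]}
    - {"xyz": [0,0,3],"hand": 0.22,"angular": [0,0,0.1]}
    - {"xyz": [0,0,0],"hand": 0.22,"angular": [0,0,0.1]}
    - {"xyz": [0,0,0],"hand": 0.22,"angular": [0,0,0.1]}
    - {"xyz": [0,0,0.4],"hand": 0.22,"angular": [0,0,0.1]}
    - {"xyz": [0,0,0.4],"hand": 0.22,"angular": [0,0,0.1]}
    - {"xyz": [0,0,0],"hand": 0.22,"angular": [0,0,0]}

```text
t: 11.45
tool_pos: [559.7, -47.4, 86.6]
tool_rot: [1.038, 2.964, -0.006]
force: [0.8, 0.4, 0.5]
opening: 0.222
```

```bash
python3 w.py 559 -47.7 86 54; python3 n.py
```

```text
t 11.45 p [559.734 -47.365  86.626] F [0.778 0.362 0.479] T [ 0.02   0.042 -0.015] op 0.22164732902800974 j7 0.6423188080891221 yaw_y 51.39550640030971 z [ 0.    -0.004 -1.   ]
tool delta [ 0.366 -0.717  0.627]
tool rot [-0.003  0.002 -0.045]
bar top row 195 rect [256.3 247.1] [104.8  30.7] 78.5 green cols [217. 298.] rows [180. 269.]
```

Emit:
servo_tool:
  commands:
    - {"xyz": [0.3,-0.6,0.5],"hand": 0.22,"angular": [0,0.002,0.1]}
    - {"xyz": [0,0,0.4],"hand": 0.22,"angular": [0,0,0.1]}
    - {"xyz": [0,0,0.4],"hand": 0.22,"angular": [0,0,0.1]}
    - {"xyz": [0,0,0.4],"hand": 0.22,"angular": [0,0,0.1]}
    - {"xyz": [0,0,0.4],"hand": 0.22,"angular": [0,0,0.1]}
    - {"xyz": [0,0,0],"hand": 0.22,"angular": [0,0,0]}

```text
t: 12.1
tool_pos: [559.8, -47.5, 84.8]
tool_rot: [1.754, 2.605, -0.002]
force: [0.0, -0.2, -0.6]
opening: 0.224
```

```bash
python3 w.py 559 -47.7 84.5 22; python3 n.py
```

```text
t 12.1 p [559.773 -47.544  84.84 ] F [ 0.028 -0.213 -0.585] T [-0.018 -0.009 -0.046] op 0.2239572316974778 j7 0.3229773177031276 yaw_y 22.085807128699457 z [ 0.    -0.002 -1.   ]
tool delta [ 0.147 -0.775  0.34 ]
tool rot [-0.001  0.002  0.001]
bar top row 196 rect [256.  248.6] [104.8  30.3] 78.3 green cols [216.81 297.  ] rows [181.   269.19]
```

Emit:
servo_tool:
  commands:
    - {"xyz": [0,0,0.4],"hand": 0.22,"angular": [0,0,0.1]}
    - {"xyz": [0,0,0.4],"hand": 0.22,"angular": [0,0,0.1]}
    - {"xyz": [0,0,0.4],"hand": 0.22,"angular": [0,0,0.1]}
    - {"xyz": [0,0,0.4],"hand": 0.22,"angular": [0,0,0.1]}
    - {"xyz": [0,0,0.4],"hand": 0.22,"angular": [0,0,0.1]}
    - {"xyz": [0,0,0],"hand": 0.22,"angular": [0,0,0]}

```text
t: 12.75
tool_pos: [559.9, -47.7, 82.9]
tool_rot: [2.344, 2.091, -0.0]
force: [-0.7, 0.1, 0.1]
opening: 0.219
```

```bash
python3 w.py 559 -47.7 82.5 -7; python3 n.py
```

```text
t 12.75 p [559.857 -47.658  82.95 ] F [-0.691  0.065  0.085] T [-0.022 -0.044 -0.014] op 0.2190624905889364 j7 0.01850708470114207 yaw_y -6.5435093655863215 z [ 0. -0. -1.]
tool delta [-0.139 -0.847  0.45 ]
tool rot [0.    0.    0.008]
bar top row 196 rect [256.2 248.1] [104.5  30.2] 78.7 green cols [217. 298.] rows [181. 270.]
```

Emit:
servo_tool:
  commands:
    - {"xyz": [0,-0.5,0.4],"hand": 0.22,"angular": [0,0,0.1]}
    - {"xyz": [0,0,0.4],"hand": 0.22,"angular": [0,0,0.1]}
    - {"xyz": [0,0,0.4],"hand": 0.22,"angular": [0,0,0.1]}
    - {"xyz": [0,0,0.4],"hand": 0.22,"angular": [0,0,0.1]}
    - {"xyz": [0,0,0.4],"hand": 0.22,"angular": [0,0,0.1]}
    - {"xyz": [0,0,0.4],"hand": 0.22,"angular": [0,0,0.1]}
    - {"xyz": [0,0,0],"hand": 0.22,"angular": [0,0,0]}

```text
t: 13.5
tool_pos: [558.9, -47.6, 80.6]
tool_rot: [-2.852, -1.312, -0.0]
force: [0.6, -0.3, -0.1]
opening: 0.221
```

```bash
python3 w.py 559 -47.7 80.5 -41; python3 n.py
```

```text
t 13.5 p [558.928 -47.614  80.647] F [ 0.57  -0.345 -0.072] T [-0.005 -0.015 -0.022] op 0.22126291186383706 j7 -0.34212715131142835 yaw_y -40.57471197613183 z [-0.001  0.002 -1.   ]
tool delta [-0.019  0.111  0.146]
tool rot [-0.002 -0.001  0.007]
bar top row 196 rect [256.3 248.3] [104.7  30.6] 78.1 green cols [216. 298.] rows [180. 269.]
```

Emit:
servo_tool:
  commands:
    - {"xyz": [0,0,0.5],"hand": 0.22,"angular": [0,0,0.1]}
    - {"xyz": [0,0,0.4],"hand": 0.22,"angular": [0,0,0.1]}
    - {"xyz": [0,0,0.4],"hand": 0.22,"angular": [0,0,0.1]}
    - {"xyz": [0,0,0.4],"hand": 0.22,"angular": [0,0,0.1]}
    - {"xyz": [0,0,0],"hand": 0.22,"angular": [0,0,0]}

```text
t: 14.05
tool_pos: [558.9, -47.6, 79.1]
tool_rot: [-3.051, -0.732, 0.0]
force: [-0.5, -0.7, -0.4]
opening: 0.224
```

```bash
python3 w.py 559 -47.7 79 -64; python3 n.py
```

```text
t 14.05 p [558.855 -47.646  79.09 ] F [-0.455 -0.681 -0.364] T [ 0.028 -0.043 -0.024] op 0.22394248068335004 j7 -0.5846974590110625 yaw_y -63.0008292035896 z [-0.001  0.004 -1.   ]
tool delta [0.105 0.115 0.09 ]
tool rot [-0.004 -0.001  0.017]
bar top row 196 rect [256.2 248. ] [105.   30.7] 78.3 green cols [217. 298.] rows [180. 270.]
```

Emit:
servo_tool:
  commands:
    - {"xyz": [0,0,0.4],"hand": 0.22,"angular": [-0.004,0,0.1]}
    - {"xyz": [0,0,0.4],"hand": 0.22,"angular": [0,0,0.1]}
    - {"xyz": [0,0,0.4],"hand": 0.22,"angular": [0,0,0.1]}
    - {"xyz": [0,0,0.4],"hand": 0.22,"angular": [0,0,0.1]}
    - {"xyz": [0,0,0.4],"hand": 0.22,"angular": [0,0,0.1]}
    - {"xyz": [0,0,0.4],"hand": 0.22,"angular": [0,0,0.1]}
    - {"xyz": [0,0,0],"hand": 0.22,"angular": [0,0,0]}

```text
t: 14.8
tool_pos: [558.9, -48.1, 78.0]
tool_rot: [-3.133, 0.185, -0.001]
force: [0.2, -0.2, -0.2]
opening: 0.219
```

```bash
python3 w.py 559 -47.7 77 -98; python3 n.py
```

```text
t 14.8 p [558.946 -48.079  77.994] F [ 0.196 -0.23  -0.224] T [ 0.055 -0.031  0.027] op 0.2191240657229389 j7 -0.9689768277324906 yaw_y -96.76055032305497 z [ 0.001  0.003 -1.   ]
tool delta [ 0.008 -0.38   0.995]
tool rot [-0.003 -0.     0.022]
bar top row 192 rect [255.5 244.3] [104.9  30.9] 77.8 green cols [215. 297.] rows [178. 265.]
```

Emit:
servo_tool:
  commands:
    - {"xyz": [0,0,0.4],"hand": 0.22,"angular": [0,0,0.08]}
    - {"xyz": [0,0,0.4],"hand": 0.22,"angular": [0,0,0.08]}
    - {"xyz": [0,0,0.4],"hand": 0.22,"angular": [0,0,0.08]}
    - {"xyz": [0,0,0],"hand": 0.22,"angular": [0,0,0]}

```text
t: 15.25
tool_pos: [558.9, -48.1, 77.8]
tool_rot: [-3.09, 0.54, 0.0]
force: [-0.1, 0.2, 1.1]
opening: 0.217
```

```bash
python3 w.py 559 -47.7 76 -111; python3 n.py
```

```text
t 15.25 p [558.899 -48.131  77.794] F [-0.096  0.161  1.053] T [ 0.035 -0.04   0.04 ] op 0.2173718921706199 j7 -1.125363237079127 yaw_y -109.82953414427826 z [ 0.001  0.005 -1.   ]
tool delta [-0.05  -0.431  1.796]
tool rot [-0.005  0.001  0.02 ]
bar top row 192 rect [255.6 244.6] [104.6  31.2] 77.1 green cols [215. 298.] rows [178. 266.]
```

```bash
python3 -c "
from h import *
a=snap('wrist','w3.png');b=snap('scene','s4.png')
cv2.imwrite('pics/c4.png',np.hstack([cv2.resize(a['image'][130:300,160:350],(400,358),interpolation=2),cv2.resize(b['image'][160:240,180:270],(400,358),interpolation=2)])[:,:,::-1])"
```

```text
(no output)
```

View pics/c4.png

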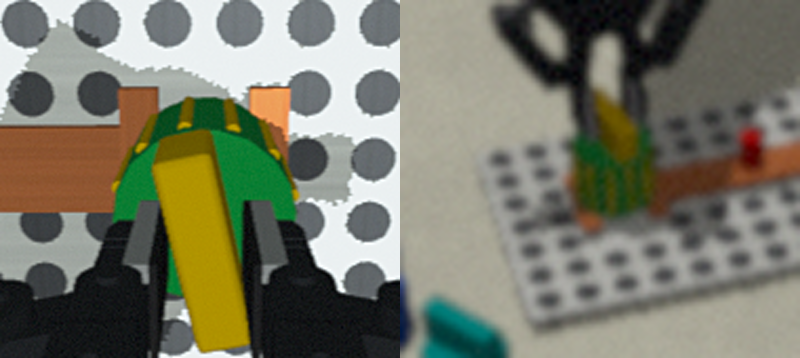

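Emit:
servo_tool:
  commands:
    - {"xyz": [0,-0.3,-0.3],"hand": 0.22,"angular": [-0.004,0,0.06]}
    - {"xyz": [0,0,0],"hand": 0.22,"angular": [0,0,0.06]}
    - {"xyz": [0,0,0],"hand": 0.22,"angular": [0,0,0]}

```text
t: 15.7
tool_pos: [558.4, -47.6, 77.6]
tool_rot: [-3.057, 0.719, 0.004]
force: [-0.4, 0.1, 3.0]
opening: 0.223
```

```bash
python3 w.py 559 -47.7 78 -117; python3 n.py
```

```text
t 15.7 p [558.393 -47.552  77.62 ] F [-0.437  0.137  3.04 ] T [0.021 0.021 0.075] op 0.22250175076287654 j7 -1.212609323404298 yaw_y -116.46135226880098 z [-0.002  0.002 -1.   ]
tool delta [ 0.608 -0.139 -0.382]
tool rot [-0.001  0.003  0.009]
bar top row 192 rect [255.6 244.6] [104.7  31.3] 76.2 green cols [215. 298.] rows [178. 266.]
```

Emit:
servo_tool:
  commands:
    - {"xyz": [0,0,0],"hand": 0.22,"angular": [0,0,0.06]}
    - {"xyz": [0,0,0],"hand": 0.22,"angular": [0,0,0]}

```text
t: 15.95
tool_pos: [558.3, -47.5, 77.6]
tool_rot: [-3.035, 0.802, 0.005]
force: [-0.2, 0.8, 1.8]
opening: 0.221
```

```bash
python3 w.py 559 -47.7 78 -120; python3 n.py
```

```text
t 15.95 p [558.312 -47.487  77.612] F [-0.189  0.797  1.777] T [ 0.012 -0.002  0.224] op 0.22078684175582514 j7 -1.2523581002246635 yaw_y -119.59377555753672 z [-0.002  0.003 -1.   ]
tool delta [ 0.703 -0.155 -0.39 ]
tool rot [-0.001  0.004  0.007]
bar top row 192 rect [255.5 244.1] [104.3  31.4] 75.7 green cols [215. 298.] rows [178. 266.]
```

Emit:
servo_tool:
  commands:
    - {"xyz": [0,0,0],"hand": 0.22,"angular": [0,0,0.06]}
    - {"xyz": [0,0,0],"hand": 0.22,"angular": [0,0,0]}

```text
t: 16.2
tool_pos: [558.2, -47.4, 77.6]
tool_rot: [-3.012, 0.884, 0.005]
force: [-1.0, 0.3, 1.5]
opening: 0.22
```

```bash
python3 w.py 559 -47.7 78 -123; python3 n.py
```

```text
t 16.2 p [558.249 -47.415  77.552] F [-0.968  0.28   1.48 ] T [ 0.022 -0.002  0.318] op 0.22001657009993175 j7 -1.2935520311975461 yaw_y -122.72018282195162 z [-0.003  0.003 -1.   ]
tool delta [ 0.784 -0.167 -0.451]
tool rot [-0.001  0.004  0.005]
bar top row 192 rect [255.4 244.4] [104.3  31.6] 75.4 green cols [215. 298.] rows [178. 266.]
```

Torque is 0.32 N m and stiffening. Now I'll centre the fingers in the play, open and lift straight up.

Emit:
servo_tool:
  commands:
    - {"xyz": [0,0,0],"hand": 0.22,"angular": [0,0,-0.06]}
    - {"xyz": [0,0,0],"hand": 0.35,"angular": [0,0,-0.08]}
    - {"xyz": [0,0,0],"hand": 0.4,"angular": [0,0,-0.08]}
    - {"xyz": [0,0,0],"hand": 0.4,"angular": [0,0,0]}
    - {"xyz": [0,0,-10],"hand": 0.4,"angular": [0,0,0]}
    - {"xyz": [0,0,-30],"hand": 0.4,"angular": [0,0,0]}
    - {"xyz": [0,0,-40],"hand": 0.4,"angular": [0,0,0]}
    - {"xyz": [0,0,-40],"hand": 0.4,"angular": [0,0,0]}
    - {"xyz": [0,0,0],"hand": 0.4,"angular": [0,0,0]}
    - {"xyz": [0,0,0],"hand": 0.4,"angular": [0,0,0]}

```text
t: 17.25
tool_pos: [557.5, -48.6, 203.1]
tool_rot: [-3.093, 0.538, 0.008]
force: [-0.5, 0.5, 0.1]
opening: 0.401
```

```bash
python3 w.py; python3 -c "
from h import *
a=snap('wrist','w4.png');b=snap('scene','s5.png')
for s in(a,b): print(proj(s,[(558.5,-47.7,94),(558.5,-47.7,82),(588.5,36.5,51),(588.5,36.5,27),(608.8,93,27)]).round(1).tolist())
cv2.imwrite('pics/c5.png',np.hstack([cv2.resize(a['image'],(400,300)),cv2.resize(b['image'][160:240,180:286],(400,300),interpolation=2)])[:,:,::-1])
h=cv2.cvtColor(b['image'],cv2.COLOR_RGB2HSV)[160:240,190:270]
for f in('s1.png','s5.png'):
    h=cv2.cvtColor(load(f)['image'],cv2.COLOR_RGB2HSV)[160:220,200:250]
    for lo,hi in((20,35),(40,75)):
        m=(h[...,0]>=lo)&(h[...,0]<=hi)&(h[...,1]>110)&(h[...,2]>40);p=np.argwhere(m);print(f,lo,len(p),p.mean(0)[::-1]+[200,160],p.min(0)[::-1]+[200,160],p.max(0)[::-1]+[200,160])
"
```

```text
t 17.25 p [557.511 -48.642 203.127] F [-0.519  0.493  0.126] T [ 0.034  0.042 -0.001] op 0.40051666103566264 j7 -1.2699108044451932 yaw_y -109.72913618046995 z [-0.005  0.003 -1.   ]
[[255.4, 189.1], [255.5, 185.8], [170.4, 178.7], [176.7, 174.0], [123.5, 173.9]]
[[227.0, 183.4], [227.2, 187.0], [258.6, 189.8], [258.7, 196.5], [278.7, 192.5]]
s1.png 20 207 [226.89855072 186.27536232] [219 175] [236 207]
s1.png 40 176 [228.33522727 193.03409091] [220 184] [235 203]
s5.png 20 155 [227.47741935 193.41290323] [219 180] [236 208]
s5.png 40 168 [227.2797619  196.89285714] [219 187] [236 207]
```

View pics/c5.png

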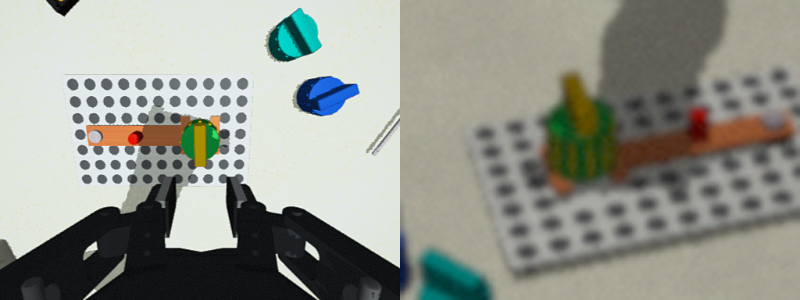

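The nut is seated on the link and upright, and its bar angle did not change on release. The link lies parallel to the board's long edge with the knob where home predicts. The arm is clear, so I'm handing in.

```bash
python3 -c "
from h import *
print(manip.sign_off())"
```

```text
the job is handed in; nothing more can be done
None
```

I handed the job in at about 17 s on the robot's clock. The link is home, and the nut is run down and clamped on it. No verdict came back.

**What I did:**
- **Link:** I pushed it by its knob with shut fingers until it met its stop, reading about 6 N there. The later camera view put the knob within about 2 px of its home position.
- **Nut, backward:** I held the bar loosely between the fingers and turned it anticlockwise. It dropped into the thread start after about 60–70°, visible as a 3–5 px shift in the wrist camera.
- **Nut, forward:** I ran it down clockwise until it stiffened. The last torque reading was 0.32 N m, and I then released it and lifted clear.

**Last checks:**
- **Passed:** The final pictures show the nut upright on the link, the link parallel to the board's long edge, and the bar at the angle I left it. The arm reads no contact force. The screwdriver, terminal block and socket box were never approached.
- **Not measured:** I did not measure the nut's final height to the millimetre or the clamp force. I judged both from the torque felt and the pictures.
- **Unexplained:** During the last turns the tool stopped sinking about 2 mm above the height I was asking for, with only 1–3 N upward. I stopped lowering it and did not find the cause.

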